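Open the latched stock box and hold its lid up

ROBOT

A 6-joint arm with a two-finger parallel gripper is mounted at the origin on the work surface; the furniture and walls round the work are solid. World frame = base frame: x ahead of the robot, y to its left, z up, the work surface at z = 0. Lengths are in m, angles in rad, forces in N, time in s.
With the tool pointing down it reaches from about 0.35 to 0.8 m from the base axis. Payload 7.3 kg.
Tool frame: the origin (TCP) lies between the finger pads; the fingertips stand 25 mm ahead of it and the grasp point (between the pads) lies 6 mm ahead of it (r.tip_extent is the distance from the TCP to the fingertips, in m); z points along the fingers, y is the direction in which the jaws open and shut (so a half turn about z gives the same grasp; the last joint's range is limited). The gripper opens to 85 mm and grips with 20 to 120 N. Pads are 22 mm wide; open, the fingers measure 114 mm over their backs; the gripper's body (76 mm by 85 mm) begins 54 mm behind the grasp point. The pads swing forward as they close: fully open they stand 13 mm farther back than shut.
Start: joints at [-1.44, 0.342, 1.524, -0, 1.275, -0.146], TCP at [0.143, -0.505, 0.256] pointing down, gripper open.
Joint ranges: [-2.53, 2.53], [-0.77, 2.02], [0.04, 2.7], [-1, 4.14], [0.28, 2.66], [-3.11, 3.11]. Speed limits (rad/s): [2.57, 2.57, 3.14, 3.14, 3.14, 3.14].

INTERFACE

Orientations are given as a unit quaternion [x, y, z, w].
In Python, from workcell import r, command_gripper, optics gives the robot as it stands. The module is installed in compiled form; this text tells all that it offers. Calls block until the motion is done:
- r.reach(position, orientation): joint-space move of the TCP to a pose.
- r.move_straight(position, orientation=None, speed=0.15, max_force=None): straight line of the TCP; orientation=None keeps the orientation; speed is the mean speed in m/s. With max_force (N) it stops when the force on the tool has changed by that much, and returns True; else False.
- r.movej(angles): joint-space move.
- command_gripper(opening, force=None): finger opening in m; force is the grip in N (None keeps the last); returns when the fingers have stopped.
- r.hold(seconds).
- r.solve_ik(position, orientation): joint angles nearest the present ones, or None.
- r.read_state(): the state.
- optics.get_image(name): name is "scene" or "top"; returns (picture, depth): 480x640x3 uint8, red, green, blue; 480x640 float32, m along the optical axis (not along the pixel's ray), 0 where there is no reading.
- optics.camera_model(name): a dict with "K" (3x3 intrinsics, pixels), "k1" (the pictures are not rectified: a ray, as slopes to the right and down, at radius r is drawn at 1 + k1 r^2 times it, then the intrinsics apply), "R" (3x3) and "t" (3): a world point X has camera coordinates R X + t. Camera axes: x right, y down, z forward; pixel columns grow to the right and rows downward; lengths in m; the calibration is good to about 2 mm. A picture is of the moment at which its call begins. camera_model takes no time and is no camera call.
A pose or a line that the arm cannot do raises r.PlanningError and nothing moves.
- r.finish_job(): hands the job in, once; it reports no verdict.
The state is a dict: "time_s": time; "joint_positions": joint angles; "dq": joint speeds; "tau": joint torques, N m; "eef_pos": TCP position; "eef_rot": TCP orientation; "contact_force": force on the tool from outside, world axes, zero at the start; "torque": the same for the moment, N m; "grip_width": finger opening in m.
Only numpy, scipy, OpenCV 4.12 (cv2) and the standard library are available. Lean on these libraries where they do the work, as an engineer would, in place of code of your own. Each camera call takes 0.05 s, during which the arm holds its last target. There are 200 camera calls.

TASK

I want to look at the rolls in the wooden box with the round knob on its lid: raise the lid and hold it up for me, about 40 degrees open. The knob works a hidden latch that may or may not be caught, and a gentle tug up on the knob will tell: if the lid comes, just lift it; if the lid stays shut and the box itself starts to come up, ease it back down, turn the knob a quarter turn and lift the lid then. The box must stay standing where it is, and you finish still gripping the knob and holding the lid open, without letting go.

Things in the scene. Friction and masses are not known exactly. Their poses are not given: they have to be found in the camera images.
- chest: Dark brown wooden box, loose on the bench, 168 (x) by 258 (y) by 59 (z) mm shut, about 2.9 kg; the only box with a knob. Origin: centre of its underside; z up, front (brass clasp, ornament only) to its -x, lid hinge along y at its back. Pulling the knob up with about 15 N while the lid is caught begins to tip it. The rolls inside are fixed.
- knob_center (a point): Centre of the round fluted wooden knob, 32 mm across, standing 2 to 32 mm above the lid; 45 mm in front of the box's middle. The axes are the lid's (z = knob axis) and do not turn with the knob. It turns either way without stops, friction about 0.05 N m, and stays as left; its shape does not show how it is turned. A caught latch is freed by a quarter turn (80 to 100 degrees) either way.
- lid_hinge (a point): Middle of the lid's hinge line at the box's back, 49 mm above the bench; axes are the lid's, y along the hinge. The knob's centre is 126 mm in front of it and, lid shut, 26 mm above. Hidden under the lid the knob carries a two-armed bar: with an arm within about 37 degrees of straight to the front it is caught under a bracket, else free, so turning the knob of a free lid may catch it.
- chest_lid (a joint): Opening angle of the lid, rad: 0 shut, grows as the front edge rises, stop at 1.66. The light lid (about 2 N at the knob) falls shut unless held. While caught it lifts only about 3 mm at the knob (0.02 rad).

How it is judged:
At the end, for the whole second after the job is handed in: The lid stands between 27 and 54 degrees (0.48 to 0.95 rad) open, with the fingers gripping its knob (the grasp point within 30 mm of the knob's centre, at least 1 N of contact) and the box standing flat (within 0.04 rad), within 40 mm of where it stood (value of joint chest_lid between 0.48 and 0.95 rad and contact force between the fingers and chest above 1 N and distance between the grasp point and knob_center below 0.03 m and distance of chest from where it was at the start of the episode below 0.04 m and angle between chest's own z axis and vertical below 0.04 rad); the arm keeps its last pose, push and grip.
It fails at once if the box is tipped up more than about 11 degrees (angle between chest's own z axis and vertical above 0.2 rad).
It fails at once if the box is lifted or dragged more than 50 mm from where it stood (distance of chest from where it was at the start of the episode above 0.05 m).
It also fails if it takes over 40 s, if anything falls off the work surface, if the arm or the gripper's body presses on something with over 40 N, if the wrist force passes 120 N, or if a joint passes its speed limit or range.

## Working session

There is one attempt and no reset: what is moved stays moved. The work goes in short steps, each a Python script; the robot and the scene stay as the last script left them, time stands still between calls to the robot, and variables do not carry over. Pictures are saved under pics/ and viewed, about 8 in all and at most 12, crops included, and the job is handed in when it is done.

```bash
mkdir -p pics; cat > h.py <<'E'
import numpy as np, cv2
from workcell import r, command_gripper, optics
def snap(n,f):
    im,d=optics.get_image(n); cv2.imwrite(f'pics/{f}.png',im[:,:,::-1]); np.save(f'pics/{f}.npy',d); return im,d
def px2w(n,d,u,v,w=1):
    m=optics.camera_model(n); K=m['K']
    a=d[v-w:v+w+1,u-w:u+w+1]; z=np.median(a[a>0])
    xd=np.array([(u-K[0,2])/K[0,0],(v-K[1,2])/K[1,1]]); x=xd.copy()
    for _ in range(20): x=xd/(1+m['k1']*(x@x))
    return m['R'].T@(np.array([x[0]*z,x[1]*z,z])-m['t'])
E
python3 - <<'E'
from h import *
snap('top','t0'); snap('scene','s0')
s=r.read_state(); print(s['time_s'],s['eef_pos'],s['contact_force'],s['eef_rot'])
for n in('top','scene'): print(optics.camera_model(n))
E
```

```text
0.1 [ 0.1434398  -0.50468946  0.25570539] [-0.19452277  0.53488732 -0.34178781] [ 9.90439740e-01  1.37944386e-01 -9.92351666e-07 -6.84530921e-04]
{'K': array([[597.44570083,   0.        , 315.84788575],
       [  0.        , 597.44570083, 239.96861633],
       [  0.        ,   0.        ,   1.        ]]), 'k1': 0.05961302187746611, 'R': array([[ 0.01978684, -0.99979698, -0.00380638],
       [-0.98856645, -0.01899509, -0.14958463],
       [ 0.14948196,  0.00672267, -0.9887416 ]]), 't': array([0.34714544, 0.52708934, 0.84620546])}
{'K': array([[595.99873261,   0.        , 315.29678233],
       [  0.        , 595.99873261, 233.17892167],
       [  0.        ,   0.        ,   1.        ]]), 'k1': -0.15853238141642115, 'R': array([[-0.70339004, -0.7107528 , -0.00853884],
       [-0.38471865,  0.39077962, -0.83623134],
       [ 0.59769057, -0.58491174, -0.54831034]]), 't': array([0.6073615 , 0.1285219 , 0.77530027])}
```

View pics/t0.png

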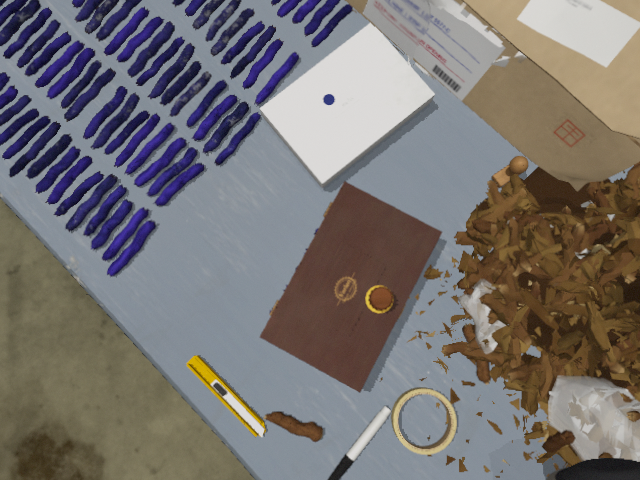

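View pics/s0.png

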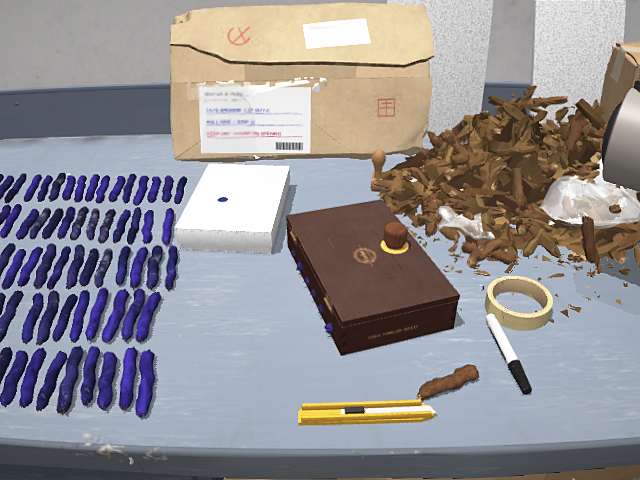

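Top view: box corners at about (347,182), (441,233), (361,390) and (261,337). The knob is at (380,298), nearer the lower-right side, so that side is the front and the hinge is on the upper-left side. The scene view agrees: the knob is at (396,235).

```bash
python3 - <<'E'
from h import *
d=np.load('pics/t0.npy');
P={}
for k,(u,v) in dict(hA=(349,187),fA=(436,234),fB=(360,385),hB=(266,336),lidc=(345,260),knob=(380,298)).items():
    P[k]=px2w('top',d,u,v); print(k,P[k].round(4))
e=[P['hA']-P['hB'],P['fA']-P['fB'],]
print([np.degrees(np.arctan2(x[1],x[0])) for x in e],[np.linalg.norm(x) for x in e])
f=[P['fA']-P['hA'],P['fB']-P['hB']]
print([np.degrees(np.arctan2(x[1],x[0])) for x in f],[np.linalg.norm(x) for x in f])
# knob: pixels > lid+15mm near
z=[px2w('top',d,u,v,0) for u in range(362,400) for v in range(280,318) if d[v,u]>0]
z=np.array(z); k=z[z[:,2]>.08]; print(len(k),k.mean(0),k.min(0),k.max(0))
# lid: edge mask from points at 0.05<z<0.07
pts=np.array([px2w('top',d,u,v,0) for u in range(250,450,1) for v in range(175,398,1) if d[v,u]>0])
lid=pts[(pts[:,2]>.052)&(pts[:,2]<.068)]
print(cv2.minAreaRect((lid[:,:2]*1000).astype(np.float32)), lid[:,2].mean())
d2=np.load('pics/s0.npy'); print(px2w('scene',d2,397,226))
E
```

```text
hA [0.5973 0.31   0.0583]
fA [0.5296 0.1831 0.0583]
fB [0.3139 0.2915 0.0583]
hB [0.3786 0.4251 0.0579]
lidc [0.4889 0.3146 0.059 ]
knob [0.4336 0.2671 0.0903]
[np.float64(-27.76578654714675), np.float64(-26.690366305193493)] [np.float64(0.24715470810054943), np.float64(0.24143630757014778)]
[np.float64(-118.06366071979693), np.float64(-115.83043789608824)] [np.float64(0.14382264885930032), np.float64(0.14843726615101366)]
437 [0.43324478 0.26674214 0.08991786] [0.4172728  0.24967691 0.08046574] [0.44936758 0.28287671 0.094924  ]Traceback (most recent call last):
  File "<stdin>", line 14, in <module>
  File "h.py", line 6, in px2w
    m=optics.camera_model(n); K=m['K']
ValueError: time passes only in moves, steps and waits
```

```bash
cat >> h.py <<'E'
from scipy.spatial.transform import Rotation as Ro
YAW=np.radians(-117.1); f=np.array([np.cos(YAW),np.sin(YAW),0]); up=np.array([0,0,1.]); a=np.cross(f,up)
K0=np.array([.4335,.2667,.0755]); H=K0-.126*f-.026*up
TZ=.0135  # TCP above knob centre along knob axis
def pose(th,psi,dz=TZ):
    """TCP pose for lid angle th, jaw yaw psi (deg, from the hinge axis), dz from knob centre along its axis"""
    y=Ro.from_rotvec(up*np.radians(psi)).apply(a); z=-up
    T=Ro.from_rotvec(a*th); R=T*Ro.from_matrix(np.c_[np.cross(y,z),y,z])
    return H+T.apply(K0-H+dz*up), R.as_quat()
E
python3 - <<'E'
from h import *
d=np.load('pics/t0.npy'); m=optics.camera_model('top'); K=m['K']
u,v=np.meshgrid(np.arange(240,460),np.arange(170,400)); u=u.ravel();v=v.ravel();z=d[v,u]
xd=np.c_[(u-K[0,2])/K[0,0],(v-K[1,2])/K[1,1]];x=xd.copy()
for _ in range(20): x=xd/(1+m['k1']*(x**2).sum(1,keepdims=True))
p=(np.c_[x*z[:,None],z]-m['t'])@m['R']
l=p[(z>0)&(p[:,2]>.054)&(p[:,2]<.066)]
c=cv2.morphologyEx
print(cv2.minAreaRect((l[:,:2]*1000).astype(np.float32)),np.median(l[:,2]))
for psi in range(-180,180,30):
    out=[]
    for th in (0,.35,.7):
        q=r.solve_ik(*pose(th,psi)); out.append(None if q is None else np.round(q,2).tolist())
    print(psi,out)
E
```

```text
((455.62005615234375, 304.77301025390625), (163.69168090820312, 259.5111389160156), 63.09245300292969) 0.058819456730225705
-180 [[0.4, 0.51, 1.78, -0.0, 0.85, 0.87], [0.53, 0.64, 1.45, -0.19, 1.36, 1.07], [0.62, 0.85, 1.07, -0.31, 1.85, 1.1]]
-150 [[0.4, 0.51, 1.78, -0.0, 0.85, 0.35], [0.53, 0.64, 1.45, -0.19, 1.36, 0.55], [0.62, 0.85, 1.07, -0.31, 1.85, 0.58]]
-120 [[0.4, 0.51, 1.78, -0.0, 0.85, -0.17], [0.53, 0.64, 1.45, -0.19, 1.36, 0.02], [0.62, 0.85, 1.07, -0.31, 1.85, 0.06]]
-90 [[0.4, 0.51, 1.78, -0.0, 0.85, -0.7], [0.53, 0.64, 1.45, -0.19, 1.36, -0.5], [0.62, 0.85, 1.07, -0.31, 1.85, -0.47]]
-60 [[0.4, 0.51, 1.78, -0.0, 0.85, -1.22], [0.53, 0.64, 1.45, -0.19, 1.36, -1.02], [0.62, 0.85, 1.07, -0.31, 1.85, -0.99]]
-30 [[0.4, 0.51, 1.78, -0.0, 0.85, -1.74], [0.53, 0.64, 1.45, -0.19, 1.36, -1.55], [0.62, 0.85, 1.07, -0.31, 1.85, -1.51]]
0 [[0.4, 0.51, 1.78, -0.0, 0.85, -2.27], [0.53, 0.64, 1.45, -0.19, 1.36, -2.07], [0.62, 0.85, 1.07, -0.31, 1.85, -2.04]]
30 [[0.4, 0.51, 1.78, -0.0, 0.85, -2.79], [0.53, 0.64, 1.45, -0.19, 1.36, -2.59], [0.62, 0.85, 1.07, -0.31, 1.85, -2.56]]
60 [[0.4, 0.51, 1.78, -0.0, 0.85, 2.97], None, [0.62, 0.85, 1.07, -0.31, 1.85, -3.08]]
90 [[0.4, 0.51, 1.78, -0.0, 0.85, 2.44], [0.53, 0.64, 1.45, -0.19, 1.36, 2.64], [0.62, 0.85, 1.07, -0.31, 1.85, 2.68]]
120 [[0.4, 0.51, 1.78, -0.0, 0.85, 1.92], [0.53, 0.64, 1.45, -0.19, 1.36, 2.12], [0.62, 0.85, 1.07, -0.31, 1.85, 2.15]]
150 [[0.4, 0.51, 1.78, -0.0, 0.85, 1.4], [0.53, 0.64, 1.45, -0.19, 1.36, 1.59], [0.62, 0.85, 1.07, -0.31, 1.85, 1.63]]
```

```bash
sed -i 's/^K0=.*; H/K0=np.array([.434,.266,.0755]); H/' h.py; python3 - <<'E'
from h import *
def st(t):
    s=r.read_state(); print(t,round(s['time_s'],2),s['eef_pos'].round(4),s['contact_force'].round(2),s['torque'].round(2),round(s['grip_width'],4))
p,q=pose(0,-90); r.reach(p+[0,0,.12],q); st('above')
command_gripper(.056,30); print(r.move_straight(p,q,speed=.08,max_force=8)); st('down')
command_gripper(0.0,40); st('grip')
print('tug',r.move_straight(p+[0,0,.008],q,speed=.02,max_force=9)); st('tug'); r.hold(.2); st('held')
snap('scene','s1')
E
```

```text
above 3.0 [0.4344 0.2654 0.209 ] [-0.59  1.21  0.16] [-0.02 -0.01  0.01] 0.0853
False
down 5.06 [0.4343 0.2661 0.0895] [ 0.59 -0.05 -0.2 ] [-0.04  0.02 -0.05] 0.0559
grip 5.39 [0.4342 0.2662 0.0895] [-1.1   1.27  3.97] [0.03 0.08 0.08] 0.0307
tug True
tug 5.64 [0.4342 0.2663 0.0906] [ 1.81  0.7  -3.42] [ 0.05 -0.25 -0.01] 0.0306
held 5.84 [0.4342 0.2662 0.0902] [ 2.68  0.85 -3.14] [ 0.09 -0.38  0.04] 0.0308
```

View pics/s1.png

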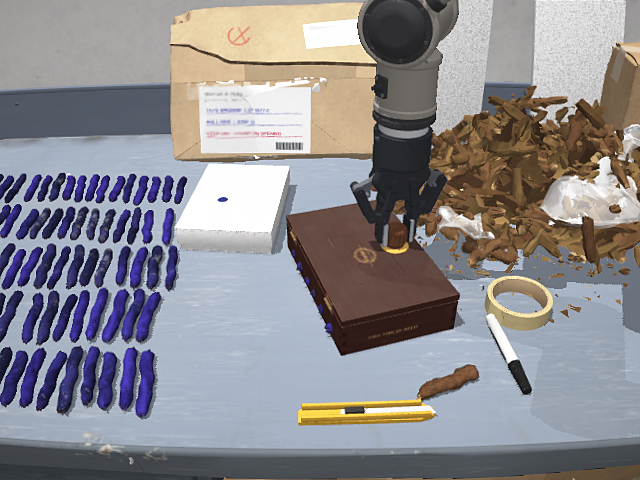

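The grip closed on the knob (width 31 mm). The tug stopped after 1 mm, which is still within the latch slack and so tells nothing yet. I'll continue in small steps along the lid's arc and watch the force.

```bash
python3 - <<'E'
from h import *
for th in (.02,.03,.04,.05,.06,.07):
    p,q=pose(th,-90); r.move_straight(p,q,speed=.02); r.hold(.15)
    s=r.read_state(); F=s['contact_force']; print(th,round(s['time_s'],2),s['eef_pos'].round(4),F.round(2),s['torque'].round(2))
    if F[2]<-10: print('caught?'); break
snap('scene','s2')
i=cv2.imread('pics/s2.png')[180:370,270:480]; j=cv2.imread('pics/s0.png')[180:370,270:480]
cv2.imwrite('pics/c2.png',cv2.resize(np.hstack([j,i]),None,fx=1.9,fy=1.9))
E
```

```text
0.02 6.29 [0.4345 0.2668 0.0915] [ 1.7   0.97 -2.62] [ 0.44 -0.44  0.01]
0.03 6.69 [0.4348 0.2672 0.093 ] [1.3  1.8  0.43] [ 0.36 -0.38  0.08]
0.04 7.09 [0.435  0.2676 0.0942] [2.45 1.93 1.88] [ 0.46 -0.5   0.11]
0.05 7.49 [0.4351 0.268  0.0954] [3.88 3.98 2.04] [ 0.58 -0.64  0.09]
0.06 7.89 [0.4354 0.2684 0.0965] [4.14 3.9  0.64] [ 0.7 -0.7  0.1]
0.07 8.29 [0.4355 0.2688 0.0977] [3.21 3.42 0.36] [ 0.74 -0.68  0.06]
```

View pics/c2.png

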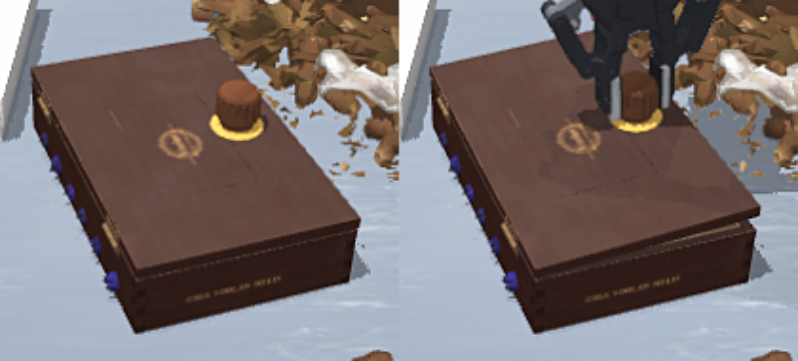

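The lid comes freely: the enlarged crop shows a gap at its front-right corner (near 740,235 in the right half), and the box still sits on the bench in the same place. The latch is free, so I'll lift along the arc without turning the knob.

```bash
python3 - <<'E'
from h import *
for th in np.arange(.12,.701,.058):
    p,q=pose(th,-90); r.move_straight(p,q,speed=.04)
    s=r.read_state(); F=s['contact_force']; print(round(th,3),round(s['time_s'],2),(s['eef_pos']-p).round(4),F.round(2),s['torque'].round(2),round(s['grip_width'],4))
    if np.linalg.norm(F)>14 or np.linalg.norm(s['torque'])>2.5: print('stop'); break
snap('scene','s3'); snap('top','t3')
i=np.hstack([cv2.imread('pics/s3.png')[100:400,220:520],cv2.imread('pics/t3.png')[130:430,220:520]])
cv2.imwrite('pics/c3.png',cv2.resize(i,None,fx=1.33,fy=1.33))
E
```

```text
0.12 8.66 [ 0.0001  0.0001 -0.0003] [ 4.77  3.55 -1.01] [ 0.8  -0.88  0.01] 0.0309
0.178 9.0 [ 0.0001  0.     -0.0005] [ 4.44  3.96 -1.02] [ 0.91 -0.95  0.07] 0.0308
0.236 9.34 [ 0.     -0.     -0.0005] [ 4.48  3.7  -0.63] [ 1.02 -1.    0.04] 0.0307
0.294 9.68 [ 0.     -0.0001 -0.0006] [ 4.71  3.2  -1.04] [ 1.09 -0.99  0.13] 0.0308
0.352 10.03 [ 0.     -0.0001 -0.0007] [ 4.37  3.78 -1.54] [ 1.12 -1.06  0.1 ] 0.0309
0.41 10.37 [ 0.     -0.0002 -0.0007] [ 4.59  4.57 -2.14] [ 1.19 -1.08  0.13] 0.0306
0.468 10.71 [-0.     -0.0002 -0.0008] [ 5.06  3.81 -1.7 ] [ 1.21 -1.09  0.22] 0.031
0.526 11.05 [-0.     -0.0003 -0.0008] [ 5.06  4.08 -1.94] [ 1.28 -1.03  0.18] 0.0311
0.584 11.39 [-0.     -0.0003 -0.0008] [ 4.04  4.37 -2.15] [ 1.27 -1.05  0.17] 0.0307
0.642 11.73 [-0.0001 -0.0003 -0.0009] [ 4.9   3.15 -1.34] [ 1.32 -1.06  0.2 ] 0.0308
0.7 12.07 [-0.     -0.0004 -0.0008] [ 5.43  2.99 -1.73] [ 1.33 -1.04  0.32] 0.0311
```

View pics/c3.png

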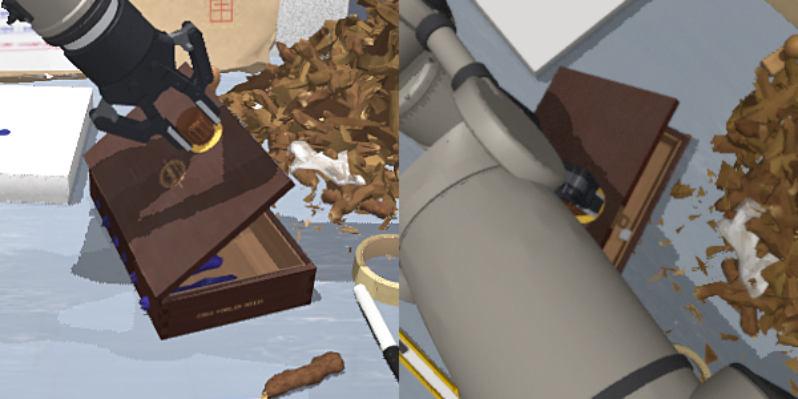

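The lid stands open with the knob between the fingers, at about (200,125) in the left half, and the box is still flat on the bench. I'll measure the lid angle from depth and the box's shift, then hand in.

```bash
python3 - <<'E'
from h import *
r.hold(.5)
m=optics.camera_model('scene'); K=m['K']; im,d=optics.get_image('scene')
u,v=np.meshgrid(np.arange(220,520),np.arange(100,400)); u=u.ravel();v=v.ravel()
def cloud(d):
    z=d[v,u]; xd=np.c_[(u-K[0,2])/K[0,0],(v-K[1,2])/K[1,1]];x=xd.copy()
    for _ in range(20): x=xd/(1+m['k1']*(x**2).sum(1,keepdims=True))
    return (np.c_[x*z[:,None],z]-m['t'])@m['R']
p=cloud(d)
# lid surface patch around emblem: crop (170,175)/1.33 -> image
s=(abs(u-350)<14)&(abs(v-235)<10); q=p[s]; n=np.linalg.svd(q-q.mean(0))[2][2]; n*=np.sign(n[2])
print('lid deg',np.degrees(np.arctan2(-n@f,n[2])),n.round(3))
# body left/bottom side: compare depth of front-right side face before/after
d0=np.load('pics/s0.npy'); 
w=(u>345)&(u<450)&(v>315)&(v<345); b0=cloud(d0)[w]; b1=p[w]; dd=np.linalg.norm(b1-b0,axis=1)
print('side-face change mm median/90%',np.percentile(dd*1000,[50,90]).round(1))
t=r.read_state(); print(t['time_s'],t['contact_force'].round(2),t['torque'].round(2),t['grip_width'])
E
```

```text
lid deg 39.30543688881285 [0.296 0.56  0.774]
side-face change mm median/90% [1.4 3.9]
12.725 [ 4.6   4.26 -3.37] [ 1.5  -1.13  0.26] 0.030590291485623474
```

```bash
python3 - <<'E'
from h import *
r.finish_job()
E
```

```text
the job is handed in; nothing more can be done
```

The lid is up at about 39 degrees, the gripper is still holding the knob, and I've handed the job in; it gives no verdict.

- **Latch:** it was not caught. My first tug stopped after 1 mm, still within the latch slack, so it told nothing. I carried on in small steps, and the lid rose freely past the 3 mm it would move if caught. I lifted it along its arc without turning the knob.
- **Lid angle:** 39.3 degrees, measured from the depth image, against 40 commanded.
- **Grip:** the fingers are closed on the knob at 30.6 mm and commanded to 40 N. By the pose I used, the grasp point is about 8 mm from the knob's centre.
- **Box:** its visible side face changed by a median of 1.4 mm in the depth images, which is about the calibration error. It looks flat in the last picture; I did not measure its tilt separately.
- **Forces and time:** net force on the tool was about 7 N at the last check, and wrist moment about 1.9 N m. It took about 12.7 s of the 40 s.

None of the final checks failed or disagreed.

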